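# Clamp the tip box in the sliding-stop fixture

## Task

Turn the clamp knob of the sliding stop anticlockwise until the stop is free, then slide the stop along its rail to the left so that it pushes the tip box fully home against the fixed end stop, gently, without slamming it. With the box held flush between both stops, tighten the clamp knob firmly again without forcing it, let go, and leave the glassware and dishes around the fixture where they stand.

Things in the scene. Friction and masses are not known exactly. Their poses are not given: they have to be found in the camera images.
- jig: Fixture fixed to the bench: grey base plate 190 mm (its x) by 360 mm (its y), 12 mm thick, an aluminium rail along y near its front edge (x = -50 mm) and an aluminium fixed end stop at its +y (left) end. Origin under its middle; x away from the robot, y left along the rail, z up. The box stands on the plate behind the rail.
- stop_face (a point): Middle of the fixed end stop's working face (115 mm wide, 60 mm high), which looks along -y of the jig; axes as the jig.
- carriage (a joint): Position of the sliding stop (carriage) along the rail in m: 0 at the right-hand end, grows to the left (+y of the jig), up to 0.125. About 0.113 when the box is held flush between the stops. Sliding it free takes about 2 to 4 N; clamped it does not slide.
- fence_face (a point): Middle of the carriage's working face: an upright aluminium fence 110 mm wide (jig x), 60 mm high, that looks along +y of the jig at the box; axes as the jig.
- knob_grip (a point): Middle of the black bar knob, on its screw's axis, on the carriage's front. Bar 64 mm long (this x), 14 thick (y), 30 high (z: 17 below, 13 above); 11 mm under it a 24 mm collar. z = screw axis, leaning 35 deg from vertical to the jig's front (-x). Clockwise tightens: 0.16 N m when free, 0.3 when firm, about 0.4 rad past the bite. Starts 0.1 to 0.25 rad past the bite; bar angle tells nothing.
- tip_box: The box to be held: closed tip box with dark base and pink lid, 88 (its x) by 122 (its y) by 66 mm, about 0.35 kg, loose on the jig's base plate, its long side along the rail. Origin at the centre of its underside.
- box_left (a point): Middle of the box's left end face (61 mm along +y from its origin, 30 mm up), the one that goes against the fixed end stop.
- box_right (a point): Middle of the box's right end face (61 mm along -y, 30 mm up), the one that the fence pushes.
- flask: Conical glass flask with amber contents, 74 mm wide, 102 mm tall, bystander; origin under its centre.
- petri: Stack of petri dishes, 62 mm wide, 49 mm tall, bystander; origin under its centre.
- beaker: Clear glass beaker, 75 mm wide, 87 mm tall, bystander; origin under its centre.
- rail: The aluminium rail of the jig, 36 mm wide, 340 mm long, on which the carriage slides; its axes and origin are the jig's. The clamp's pad presses on its front flank.
- clamp_pad: Pressure pad of the clamp screw, hidden inside the carriage; it moves only 2 mm per rad of the knob, so its pose does not show the tightness. Past the bite it presses on the rail with about 180 N per rad; firm is 50 to 100 N, over 200 N is forcing.
There are look-alikes about, which are no part of the job. Several things have the shape of the tip_box; the one meant has the colours described above.

How it is judged:
On the way, in this order (a step that is already met when the one before it is completed fails the run):
1. the clamp knob is slackened so that the stop is free (contact force between clamp_pad and rail below 1 N), for 0.2 s.
2. the box is pushed home against the fixed end stop by the sliding stop (y of box_left in the frame of stop_face above -0.0025 m and y of box_right in the frame of fence_face below 0.0025 m), for 0.2 s.
At the end, for the whole second after the job is handed in: The box stands flat and square (0.04 rad) on the base, its left end within 2.5 mm of the fixed end stop, its right end within 2.5 mm of the fence, at most 20 mm off to front or back; the clamp's pad presses on the rail with over 45 N; all at rest (all of step 2 and x of box_left in the frame of stop_face between -0.02 and 0.02 m and angle between the y axis of tip_box and the y axis of jig, either way round below 0.04 rad and angle between tip_box's own z axis and vertical below 0.04 rad and contact force between clamp_pad and rail above 45 N and linear speed of tip_box below 0.01 m/s); the robot touches nothing.
It fails at once if the box is slammed or squeezed with more than 80 N (contact force between tip_box and jig above 80 N).
It fails at once if the stop is dragged along while still clamped (contact force between clamp_pad and rail above 15 N and velocity of joint carriage above 0.03 m/s).
It fails at once if the clamp is forced (pad presses with more than 200 N) (contact force between clamp_pad and rail above 200 N).
It fails at once if the flask, petri dishes or beaker are disturbed (distance of any of flask, petri, beaker from where it was at the start of the episode above 0.02 m).
It also fails if it takes over 42 s, if anything falls off the work surface, if the arm or the gripper's body presses on something with over 40 N, if the wrist force passes 120 N, or if a joint passes its speed limit or range.

## Robot

A 6-joint arm with a two-finger parallel gripper is mounted at the origin on a cart in front of the work surface, level with it; the furniture and walls round the work are solid. World frame = base frame: x ahead of the robot, y to its left, z up, the work surface at z = 0. Lengths are in m, angles in rad, forces in N, time in s.
With the tool pointing down it reaches from about 0.3 to 1 m from the base axis. Payload 5.1 kg.
Tool frame: the origin (TCP) lies at the very end of the fingers, on their centre line; the grasp point (between the pads) lies 19 mm behind it; z points along the fingers, y is the line along which they close (so a half turn about z gives the same grasp; the last joint's range is limited). The gripper opens to 95 mm and grips with 3 to 60 N. Pads are 20 mm wide; open, the fingers measure 119 mm over their backs; the gripper's body (75 mm by 180 mm) begins 59 mm behind the grasp point.
Start: joints at [1.138, 0.124, 1.65, -0, 1.367, -0.083], TCP at [0.223, 0.611, 0.215] pointing down, gripper open.
Joint ranges: [-2.61, 2.61], [-1.02, 2.33], [0.03, 2.71], [-1.35, 4.49], [0.32, 2.68], [-2.91, 2.91]. Speed limits (rad/s): [2.57, 2.57, 3.14, 3.14, 3.14, 3.14].

## Interface

Orientations are given as a 3x3 rotation matrix whose columns are the frame's x, y, z axes.
In Python, from plant import ctrl, cams, look_for, outline_of gives the robot as it stands. The module is installed in compiled form; this text tells all that it offers.
- The arm moves only by the tool arm_command, never from a script. Its arguments are lists of equal length, an entry for each row: "slide": the shift along the tool's x, y, z each as a share of 0.8 m, from -1 to 1, a list of three; "dr": the turn, a rotation vector about the tool's x, y, z each as a share of pi rad, from -1 to 1, a list of three; "gripper": the finger opening in mm, from 0 to 95.1. In form: {"slide": [[tx, ty, tz], ...], "dr": [[wx, wy, wz], ...], "gripper": [gripper, ...]}. A call has 1 to 12 rows; each row is the pose to reach, as a shift and turn from the pose commanded when the call began, along the tool's axes at that moment, turning the shorter way round; what a row does not reach only later rows make up. A row lasts 1/10 s, in which the tool goes at most 50 mm and 8.59 degrees, less where a joint would pass 70% of its speed; a pose out of reach is approached as far as the arm can. A call with a number of a shift or a turn outside -1 to 1 is refused whole. A call with a gripper value outside its range is refused whole. The fingers move at their own pace and stop on an object; "force" is the grip in N (left out, the last holds). Time passes only in rows, so rows that repeat a pose let the fingers close. It gives the time, the measured TCP pose, the force, the opening and the grip force at its end, in the units of the state.
- ctrl.sense(): the state, without advancing time (a new reading comes with each control period).
- cams.grab_frame(name): name is "side" or "top"; returns a dict with "frame" (384x512x3 uint8, blue, green, red), "mtx" (3x3 intrinsics, pixels), "distortion" ([k1, k2, p1, p2, k3] as OpenCV has them; the pictures are not rectified), "extrinsics" (4x4, takes a point from camera to world coordinates). Camera axes: x right, y up, looking along -z (the intrinsics and any distortion apply to the point x, -y, -z); pixel columns grow to the right and rows downward; lengths in m; the calibration is good to about 2 mm. A picture is of the moment at which its call begins. There is no depth.
- ctrl.finish_job(): hands the job in; it is judged then, once.
Trained networks look in the newest picture that a camera, given by its name, has taken for a name from the list of things; names that differ only in an ending like _2 or _b are one class to them, and where a whole thing is asked for, a point or a joint stands for the part that bears it (a point fixed in the world has none). Each returns a list of dicts, best first, with "conf" (0 to 1); they miss things now and then, are a little off and sometimes report something else, mostly with a low value. They report only what shows in the picture. A call takes as long as a camera call. They do not tell look-alikes from the thing itself.
- look_for(camera, thing): "extent" ([left, top, right, bottom] in pixels, round what is visible of it).
- outline_of(camera, thing): "mask" (384x512 bool, what is visible of it) and "extent" ([left, top, right, bottom] in pixels, round what is visible of it).
The state is a dict: "time_s": time; "qpos": joint angles; "joint_velocities": joint speeds; "effort": joint torques, N m; "position": TCP position; "tool_rot": TCP orientation; "ft_force": force on the tool from outside, world axes, zero at the start; "moment": the same for the moment, N m; "finger_gap": opening from 0.0 (shut) to 1.0 (fully open); "grasp_force": force on a finger pad.
Only numpy, scipy, OpenCV 4.12 (cv2) and the standard library are available. Lean on these libraries where they do the work, as an engineer would, in place of code of your own. Each camera call takes 0.05 s, during which the arm holds its last target. There are 200 camera calls.

## Working session

There is one attempt and no reset: what is moved stays moved. The work goes in short steps, Python scripts to look and compute and a tool call to move; the robot and the scene stay as the last step left them, time stands still between calls to the robot, and variables do not carry over. Pictures are saved under pics/ and viewed, at most 10 in all, crops included, and the job is handed in when it is done.

Besides the shell and the picture viewer there is one more tool, called by a JSON object that holds its "op" and its "data". arm_command: Moves the arm, as the interface text tells. Its arguments: {"type":"object","properties":{"slide":{"type":"array","items":{"type":"array","items":{"type":"number"}}},"dr":{"type":"array","items":{"type":"array","items":{"type":"number"}}},"gripper":{"type":"array","items":{"type":"number"}},"force":{"type":"number"}},"required":["slide","dr","gripper"]}

```bash
mkdir -p pics; cat > h.py <<'E'
import numpy as np, cv2
from plant import ctrl, cams, look_for, outline_of
def proj(f,P):
    E=f["extrinsics"]; P=np.atleast_2d(P); c=(P-E[:3,3])@E[:3,:3]; c=c*[1,-1,-1]
    return cv2.projectPoints(c.reshape(-1,1,3),np.zeros(3),np.zeros(3),np.array(f["mtx"]),np.array(f["distortion"]))[0].reshape(-1,2)
def ray(f,px):
    u=cv2.undistortPoints(np.array(px,float).reshape(-1,1,2),np.array(f["mtx"]),np.array(f["distortion"])).reshape(-1,2)
    E=f["extrinsics"]; d=np.c_[u[:,0],-u[:,1],-np.ones(len(u))]@E[:3,:3].T
    return E[:3,3],d/np.linalg.norm(d,axis=1)[:,None]
def onz(f,px,z):
    o,d=ray(f,px); return o+d*((z-o[2])/d[:,2])[:,None]
E
python3 - <<'E'
from h import *
for n in("top","side"):
    f=cams.grab_frame(n); f["extrinsics"]=np.array(f["extrinsics"])
    cv2.imwrite(f"pics/{n}0.png",cv2.resize(f["frame"],(800,600)))
    cv2.imwrite(f"{n}0.png",f["frame"])
    print(n,f["extrinsics"].round(3).tolist(),np.array(f["mtx"]).round(1).tolist(),f["distortion"])
    for t in("jig","carriage","knob_grip","tip_box","flask","petri","beaker","rail","stop_face","fence_face"):
        print(t,[(np.round(r["extent"]).tolist(),round(r["conf"],2)) for r in look_for(n,t)][:4])
print(ctrl.sense())
E
```

```text
top [[0.02, 0.989, -0.144, 0.295], [-1.0, 0.018, -0.018, 0.002], [-0.016, 0.145, 0.989, 1.562], [0.0, 0.0, 0.0, 1.0]] [[420.4, 0.0, 249.0], [0.0, 420.4, 195.6], [0.0, 0.0, 1.0]] [0.03128512 0.         0.         0.         0.        ]
jig [([221.0, 146.0, 319.0, 205.0], 0.8), ([284.0, 149.0, 307.0, 204.0], 0.68)]
carriage [([284.0, 149.0, 307.0, 203.0], 0.73)]
knob_grip [([291.0, 185.0, 300.0, 203.0], 0.56)]
tip_box [([226.0, 207.0, 264.0, 244.0], 0.9), ([290.0, 225.0, 324.0, 264.0], 0.84), ([170.0, 224.0, 212.0, 267.0], 0.81), ([165.0, 156.0, 203.0, 199.0], 0.58)]
flask [([134.0, 145.0, 155.0, 159.0], 0.74)]
petri [([356.0, 146.0, 377.0, 164.0], 0.63)]
beaker [([141.0, 204.0, 168.0, 222.0], 0.56)]
rail [([225.0, 179.0, 320.0, 186.0], 0.65)]
stop_face [([222.0, 144.0, 320.0, 202.0], 0.91)]
fence_face [([286.0, 148.0, 306.0, 200.0], 0.9)]
side [[0.941, 0.171, -0.291, 0.092], [-0.336, 0.527, -0.78, -1.042], [0.02, 0.832, 0.554, 0.864], [0.0, 0.0, 0.0, 1.0]] [[445.2, 0.0, 251.8], [0.0, 445.2, 195.0], [0.0, 0.0, 1.0]] [-0.05210708  0.          0.          0.          0.        ]
jig [([2
[... 793 characters left out ...]
 1.36750511e+00, -8.26061794e-02]), 'joint_velocities': array([ 0.00106984,  0.0010656 , -0.00119189,  0.00040371,  0.00046199,
        0.00024036]), 'effort': array([ 1.10119719e-03, -4.17565656e+01, -3.60244417e+01,  7.76356668e-02,
        4.25740751e-02,  6.65745304e-06]), 'position': array([0.22278583, 0.61061438, 0.21468757]), 'tool_rot': array([[-9.39445267e-01,  3.42698977e-01,  2.81657016e-05],
       [ 3.42698978e-01,  9.39445267e-01,  2.67256730e-05],
       [-1.73012742e-05,  3.47596641e-05, -9.99999999e-01]]), 'ft_force': array([ 1.25641666,  0.38703316, -0.57457819]), 'moment': array([ 0.01546835, -0.00563044,  0.00393564]), 'grasp_force': 0.0, 'finger_gap': 0.9979700468738405}
```

View crops.

```bash
python3 - <<'E'
import cv2
a=cv2.imread("top0.png")[130:270,130:400]; cv2.imwrite("pics/a.png",cv2.resize(a,None,fx=2.9,fy=2.9,interpolation=cv2.INTER_CUBIC))
a=cv2.imread("side0.png")[140:320,190:410]; cv2.imwrite("pics/b.png",cv2.resize(a,None,fx=3.3,fy=3.3,interpolation=cv2.INTER_CUBIC))
E
```

```text
(no output)
```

View pics/a.png

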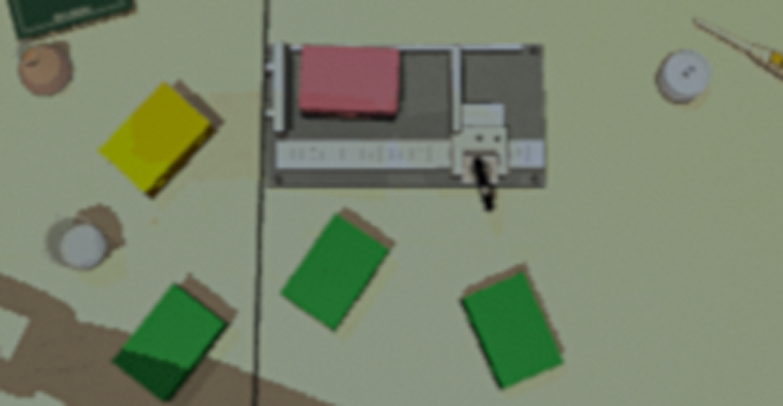

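View pics/b.png

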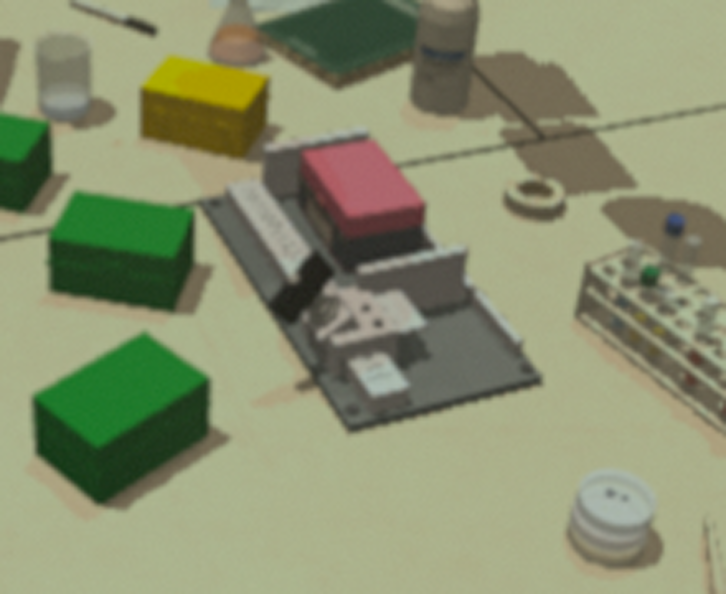

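```bash
cat > fit.py <<'E'
from h import *
from scipy.optimize import least_squares, minimize
from scipy.spatial.transform import Rotation as R
F={}
for n in("top","side"):
    f=cams.grab_frame(n); f["extrinsics"]=np.array(f["extrinsics"]); F[n]=f
T=np.array([[545,187],[268,187],[543,45]])/2.9+130; S=np.array([[350,430],[200,200],[541,380]])/3.3+[190,140]
C=np.array([[-.095,-.18,.012],[-.095,.18,.012],[.095,-.18,.012]])
def J(p,P): c,s=np.cos(p[2]),np.sin(p[2]); return P@np.array([[c,-s,0],[s,c,0],[0,0,1]]).T+[p[0],p[1],0]
r=least_squares(lambda p:np.r_[(proj(F["top"],J(p,C))-T).ravel(),(proj(F["side"],J(p,C))-S).ravel()],[.5,-.08,0])
jig=r.x; print("jig",jig.round(4),"res px",r.fun.round(1).tolist())
M={}
for n,roi in(("top",(180,208,285,308)),("side",(208,242,266,302))):
    f=F[n]; g=f["frame"].max(2); m=np.zeros(g.shape,bool); a,b,c,d=roi; m[a:b,c:d]=g[a:b,c:d]<70
    k,l,st,_=cv2.connectedComponentsWithStats(m.astype(np.uint8)); i=1+st[1:,4].argmax(); M[n]=l==i
    o=outline_of(n,"knob_grip"); 
    print(n,st[i].tolist(),np.argwhere(M[n]).mean(0)[::-1].round(1), [(q["mask"].sum(),np.argwhere(q["mask"]).mean(0)[::-1].round(1).tolist(),round(q["conf"],2)) for q in o][:2])
V=np.array([[x,y,z] for x in(-.032,.032) for y in(-.007,.007) for z in(-.017,.013)])
lean=R.from_euler("y",-35,degrees=True).as_matrix()
def K(p): return J(jig,(V@(lean@R.from_euler("z",p[3]).as_matrix()).T)+p[:3])
def cost(p):
    e=0
    for n in M:
        h=cv2.convexHull((proj(F[n],K(p))*4*16).astype(np.int32)); im=np.zeros((384*4,512*4),np.uint8)
        cv2.fillConvexPoly(im,h,255,shift=4); im=cv2.resize(im,(512,384),interpolation=cv2.INTER_AREA)/255.
        e+=np.abs(im-M[n]).sum()/M[n].sum()
    return e
best=min((minimize(cost,[-.09,-.12,z,a],method="Nelder-Mead",options=dict(initial_simplex=np.array([[-.09,-.12,z,a]]*5)+np.vstack([np.zeros(4),np.diag([.02,.02,.02,.3])]),maxiter=400)) for z in(.06,.08) for a in(-.4,0.,.4)),key=lambda q:q.fun)
print("knob in jig",best.x.round(4),best.fun); k=best.x
print("knob world",J(jig,k[None,:3]).round(4))
for n in F:
    f=F[n]["frame"].copy(); f=cv2.resize(f,None,fx=4,fy=4,interpolation=cv2.INTER_CUBIC)
    cv2.polylines(f,[cv2.convexHull((proj(F[n],K(k))*4+2).astype(np.int32))],True,(0,255,0),1)
    Q=np.array([[-.095,-.18,.012],[-.095,.18,.012],[.095,.18,.012],[.095,-.18,.012]])
    cv2.polylines(f,[(proj(F[n],J(jig,Q))*4+2).astype(np.int32)],True,(0,0,255),1)
    F[n]["v"]=f
a=F["top"]["v"][560:840,860:1300]; b=F["side"]["v"][690:1110,960:1440][:, :]
w=np.zeros((420,440+480-160,3),np.uint8); w[:280,:440]=a; w[:,440:]=b[:,:320]
cv2.imwrite("pics/fit.png",w)
# tip box ends from top view lid corners z=.078
tb=np.array([[302,45],[400,48],[302,112],[398,116]])/2.9+130
c,s=np.cos(jig[2]),np.sin(jig[2])
print("box top corners in jig",((onz(F["top"],tb,.078)-[jig[0],jig[1],0])@np.array([[c,-s,0],[s,c,0],[0,0,1]])).round(3).tolist())
Rk=R.from_euler("z",jig[2]).as_matrix()@lean@R.from_euler("z",k[3]).as_matrix(); print("Rknob",Rk.round(4).tolist())
np.savez("fit.npz",jig=jig,k=k,Rk=Rk,pk=J(jig,k[None,:3])[0])
E
python3 fit.py
```

```text
jig [ 0.6212 -0.0479  0.0147] res px [1.2, 0.3, -0.1, 0.0, 1.0, -0.4, -0.7, -1.0, -0.4, -0.5, 0.5, -0.9]
top [293, 184, 8, 19, 72] [296.2 192.2] [(np.int64(71), [296.8, 193.7], 0.64)]
side [271, 216, 20, 22, 207] [281.1 227.6] []
knob in jig [-0.102  -0.0894  0.0936  0.2787] 0.6822274320356162
knob world [[ 0.5205 -0.1388  0.0936]]
box top corners in jig [[0.075, 0.134, 0.078], [0.072, 0.012, 0.078], [-0.01, 0.134, 0.078], [-0.015, 0.014, 0.078]]
Rknob [[0.7834, -0.2394, -0.5735], [0.2866, 0.958, -0.0084], [0.5514, -0.1578, 0.8192]]
```

View pics/fit.png

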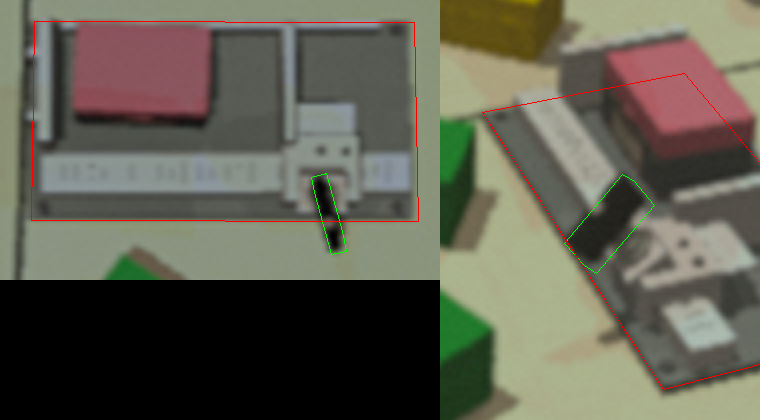

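```bash
cat > go.py <<'E'
from h import *
from scipy.spatial.transform import Rotation as R
d=np.load("fit.npz"); Rk,pk,jig=d["Rk"],d["pk"],d["jig"]
RT=np.c_[np.cross(Rk[:,1],-Rk[:,2]),Rk[:,1],-Rk[:,2]]
yj=np.array([-np.sin(jig[2]),np.cos(jig[2]),0])
def rel(p,Rg=RT):
    s=ctrl.sense(); R0=np.array(s["tool_rot"]); 
    print("slide",(R0.T@(p-s["position"])/.8).round(4).tolist(),"dr",(R.from_matrix(R0.T@Rg).as_rotvec()/np.pi).round(4).tolist())
def st():
    s=ctrl.sense(); R0=np.array(s["tool_rot"])
    print("t",s["time_s"],"p",s["position"].round(4),"q",s["qpos"].round(2),"F",s["ft_force"].round(2),"M",s["moment"].round(3),"gap",round(s["finger_gap"]*95.1,1),"gf",round(s["grasp_force"],1))
    e=R.from_matrix(R0.T@RT).as_rotvec(); print("rot err",e.round(3),"off in knob tool frame mm",(RT.T@(s["position"]-pk)*1e3).round(1))
E
python3 -c "
from go import *
st(); rel(pk-.09*Rk[:,2]*-1)"
```

```text
t 1.3 p [0.2228 0.6106 0.2146] q [ 1.14  0.12  1.65  0.    1.37 -0.08] F [-0.79  0.31  0.63] M [-0.057 -0.011  0.   ] gap 95.4 gf 0.0
rot err [-0.027 -0.621 -0.623] off in knob tool frame mm [ -48.4  770.2 -263.6]
slide [-0.6103, -0.7756, 0.0592] dr [-0.0085, -0.1976, -0.1982]
```

{"op": "arm_command", "data": {"slide": [[-0.61,-0.776,0.06],[-0.61,-0.776,0.06],[-0.61,-0.776,0.06],[-0.61,-0.776,0.06],[-0.61,-0.776,0.06],[-0.61,-0.776,0.06],[-0.61,-0.776,0.06],[-0.61,-0.776,0.06],[-0.61,-0.776,0.06],[-0.61,-0.776,0.06],[-0.61,-0.776,0.06],[-0.61,-0.776,0.06]], "dr": [[-0.0085,-0.1976,-0.1982],[-0.0085,-0.1976,-0.1982],[-0.0085,-0.1976,-0.1982],[-0.0085,-0.1976,-0.1982],[-0.0085,-0.1976,-0.1982],[-0.0085,-0.1976,-0.1982],[-0.0085,-0.1976,-0.1982],[-0.0085,-0.1976,-0.1982],[-0.0085,-0.1976,-0.1982],[-0.0085,-0.1976,-0.1982],[-0.0085,-0.1976,-0.1982],[-0.0085,-0.1976,-0.1982]], "gripper": [50,50,50,50,50,50,50,50,50,50,50,50]}}

```text
time_s: 2.5
position: [0.4044, 0.0565, 0.1796]
tool_rot: [[-0.782, -0.24, 0.575], [-0.287, 0.958, 0.009], [-0.553, -0.158, -0.818]]
ft_force: [1.4, 0.4, -0.2]
finger_gap: 0.528
grasp_force: 0.0
```

```bash
python3 -c "
from go import *
st(); rel(pk+.09*Rk[:,2])"
```

```text
t 2.5 p [0.4044 0.0565 0.1796] q [ 0.   -0.98  2.57  0.01  0.93 -1.87] F [ 1.4   0.39 -0.2 ] M [0.06  0.359 0.034] gap 50.2 gf 0.0
rot err [-0.     0.002  0.   ] off in knob tool frame mm [ -12.5  201.4 -135.4]
slide [0.0159, -0.2517, 0.0567] dr [-0.0001, 0.0007, 0.0001]
```

{"op": "arm_command", "data": {"slide": [[0.016,-0.252,0.057],[0.016,-0.252,0.057],[0.016,-0.252,0.057],[0.016,-0.252,0.057],[0.016,-0.252,0.057],[0.016,-0.252,0.057],[0.016,-0.252,0.057]], "dr": [[0,0,0],[0,0,0],[0,0,0],[0,0,0],[0,0,0],[0,0,0],[0,0,0]], "gripper": [50,50,50,50,50,50,50]}}

```text
time_s: 3.2
position: [0.4683, -0.138, 0.1657]
tool_rot: [[-0.785, -0.24, 0.572], [-0.286, 0.958, 0.009], [-0.55, -0.156, -0.821]]
ft_force: [0.2, 0.0, -0.5]
finger_gap: 0.528
grasp_force: 0.0
```

```bash
python3 - <<'E'
from go import *
st(); rel(pk-.018*Rk[:,2])
o=[]
for n,c,s in(("top",(150,125,260,215),4),("side",(170,200,270,330),4)):
    f=cams.grab_frame(n); f["extrinsics"]=np.array(f["extrinsics"])
    im=cv2.resize(f["frame"],None,fx=4,fy=4,interpolation=cv2.INTER_CUBIC)
    p=ctrl.sense()["position"]; z=-Rk[:,2]
    for q,col in((p,(0,0,255)),(pk,(0,255,0))):
        u=(proj(f,q)[0]*4+2).astype(int); cv2.circle(im,tuple(u.tolist()),4,col,1); print(n,proj(f,q)[0].round(1))
    u=(proj(f,np.array([p-.06*z,pk]))*4+2).astype(int); cv2.line(im,tuple(u[0].tolist()),tuple(u[1].tolist()),(255,255,0),1)
    y,x=(130,250) if n=="top" else (170,230)
    o.append(im[y*4:y*4+400,x*4:x*4+400])
cv2.imwrite("pics/pre.png",np.hstack(o))
E
```

```text
t 3.2 p [ 0.4683 -0.138   0.1657] q [-0.6  -0.6   2.42  0.45  0.86 -2.68] F [ 0.17  0.03 -0.51] M [0.048 0.306 0.051] gap 50.2 gf 0.0
rot err [ 0.001 -0.002 -0.   ] off in knob tool frame mm [  0.9   1.9 -89. ]
slide [-0.0014, -0.0026, 0.1338] dr [0.0004, -0.0007, -0.0002]
top [298.4 205.5]
top [296.8 193.3]
side [265.1 209.7]
side [281.6 227.6]
```

View pics/pre.png

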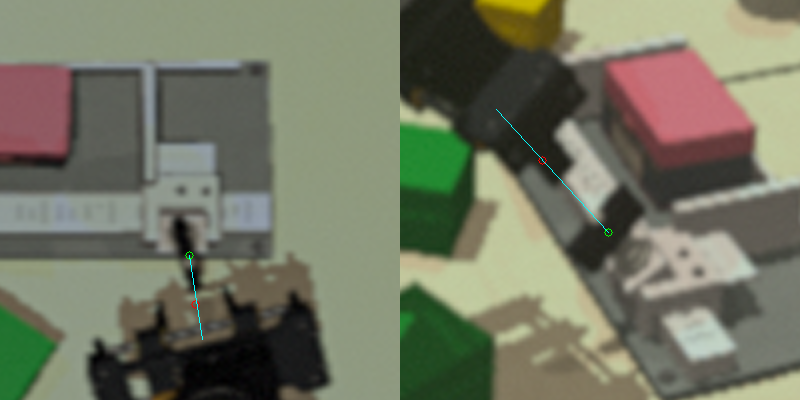

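{"op": "arm_command", "data": {"slide": [[0,0,0],[0,0,0],[0,0,0],[0,0,0],[0,0,0],[0,0,0],[0,0,0],[0,0,0],[0,0,0],[0,0,0],[0,0,0],[0,0,0]], "dr": [[0,0,0.56],[0,0,0.56],[0,0,0.56],[0,0,0.56],[0,0,0.56],[0,0,0.56],[0,0,0.56],[0,0,0.56],[0,0,0.56],[0,0,0.56],[0,0,0.56],[0,0,0.56]], "gripper": [50,50,50,50,50,50,50,50,50,50,50,50]}}

```text
time_s: 4.5
position: [0.4686, -0.1365, 0.1665]
tool_rot: [[-0.087, 0.815, 0.573], [0.995, 0.1, 0.01], [-0.049, 0.571, -0.819]]
ft_force: [-0.0, -0.1, 0.1]
finger_gap: 0.527
grasp_force: 0.0
```

{"op": "arm_command", "data": {"slide": [[0,0,0],[0,0,0],[0,0,0],[0,0,0],[0,0,0],[0,0,0],[0,0,0],[0,0,0],[0,0,0],[0,0,0]], "dr": [[0,0,0.44],[0,0,0.44],[0,0,0.44],[0,0,0.44],[0,0,0.44],[0,0,0.44],[0,0,0.44],[0,0,0.44],[0,0,0.44],[0,0,0.44]], "gripper": [50,50,50,50,50,50,50,50,50,50]}}

```text
time_s: 5.5
position: [0.4686, -0.1365, 0.1665]
tool_rot: [[0.783, 0.24, 0.573], [0.287, -0.958, 0.01], [0.551, 0.157, -0.819]]
ft_force: [1.0, -1.4, 0.4]
finger_gap: 0.528
grasp_force: 0.0
```

```bash
sed -i 's/^yj=/RT=RT@np.diag([-1,-1,1.])\nyj=/' go.py; python3 -c "
from go import *
st(); rel(pk-.018*Rk[:,2])"
```

```text
t 5.5 p [ 0.4686 -0.1365  0.1665] q [-0.6  -0.6   2.42  0.45  0.86  0.47] F [ 0.96 -1.39  0.42] M [-0.036  0.454  0.024] gap 50.2 gf 0.0
rot err [-0.001  0.    -0.   ] off in knob tool frame mm [  0.3  -3.1 -89.5]
slide [-0.0004, 0.0041, 0.1343] dr [-0.0004, 0.0, -0.0]
```

{"op": "arm_command", "data": {"slide": [[0,0.004,0.04],[0,0.004,0.07],[0,0.004,0.1],[0,0.004,0.12],[0,0.004,0.134],[0,0.004,0.134]], "dr": [[0,0,0],[0,0,0],[0,0,0],[0,0,0],[0,0,0],[0,0,0]], "gripper": [50,50,50,50,50,50]}}

```text
time_s: 6.1
position: [0.5303, -0.1381, 0.0774]
tool_rot: [[0.784, 0.243, 0.571], [0.289, -0.957, 0.012], [0.549, 0.156, -0.821]]
ft_force: [0.1, -0.3, 0.0]
finger_gap: 0.529
grasp_force: 0.0
```

```bash
python3 - <<'E'
from go import *
st()
o=[]
for n in("top","side"):
    f=cams.grab_frame(n); y,x=(160,260) if n=="top" else (180,240)
    o.append(cv2.resize(f["frame"][y:y+66,x:x+66],(400,400),interpolation=cv2.INTER_CUBIC))
cv2.imwrite("pics/down.png",np.hstack(o))
E
```

```text
t 6.1 p [ 0.5303 -0.1381  0.0774] q [-0.51 -0.28  2.37  0.55  0.58  0.37] F [ 0.09 -0.27  0.01] M [-0.048  0.456 -0.038] gap 50.4 gf 0.0
rot err [-0.004  0.003  0.002] off in knob tool frame mm [-1.  -0.9 18.9]
```

View pics/down.png

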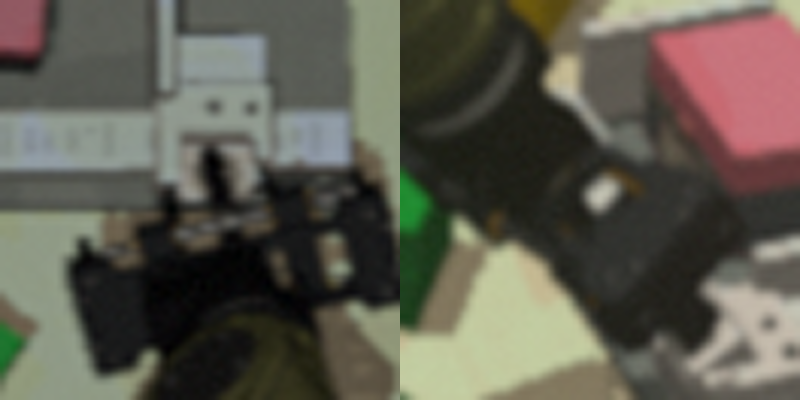

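{"op": "arm_command", "data": {"slide": [[0,0,0],[0,0,0],[0,0,0],[0,0,0],[0,0,0],[0,0,0]], "dr": [[0,0,0],[0,0,0],[0,0,0],[0,0,0],[0,0,0],[0,0,0]], "gripper": [10,10,10,10,10,10], "force": 10}}

```text
time_s: 6.8
position: [0.5301, -0.1389, 0.0783]
tool_rot: [[0.785, 0.242, 0.571], [0.287, -0.958, 0.013], [0.55, 0.154, -0.821]]
ft_force: [-4.1, 5.0, 5.9]
finger_gap: 0.15
grasp_force: 10.0
```

```bash
python3 -c "
from go import *
st()"
```

```text
t 6.8 p [ 0.5301 -0.1389  0.0783] q [-0.51 -0.28  2.37  0.55  0.59  0.37] F [-4.07  5.01  5.94] M [0.805 0.615 0.749] gap 14.3 gf 10.0
rot err [-0.005  0.002 -0.   ] off in knob tool frame mm [-0.9 -0.  18.1]
```

{"op": "arm_command", "data": {"slide": [[0,0,0],[0,0,0],[0,0,0]], "dr": [[0,0,0],[0,0,0],[0,0,0]], "gripper": [5,5,5], "force": 60}}

```text
time_s: 7.1
position: [0.5301, -0.1389, 0.0783]
tool_rot: [[0.785, 0.243, 0.57], [0.287, -0.958, 0.012], [0.549, 0.154, -0.821]]
ft_force: [-4.1, 6.3, 5.4]
finger_gap: 0.145
grasp_force: 59.9
```

```bash
cat >> go.py <<'E'
def jf():
    s=ctrl.sense(); z=np.array(s["tool_rot"])[:,2]; F=s["ft_force"]
    print("F along rail",round(float(F@yj),2),"F axial",round(float(F@z),2),"M axial",round(float(s["moment"]@z),3),"Mworld",s["moment"].round(3))
    e=R.from_matrix(np.array(s["tool_rot"])).as_matrix(); print("turn about axis from start",round(R.from_matrix(RT.T@e).as_rotvec()[2],3),"along rail mm",round(float((s["position"]-pk)@yj*1e3),1))
E
python3 -c "
from go import *
st();jf()"
```

```text
t 7.1 p [ 0.5301 -0.1389  0.0783] q [-0.51 -0.28  2.37  0.55  0.59  0.37] F [-4.08  6.3   5.4 ] M [0.734 0.602 0.832] gap 13.8 gf 59.9
rot err [-0.005  0.002  0.001] off in knob tool frame mm [-0.9 -0.  18.1]
F along rail 6.36 F axial -6.68 M axial -0.257 Mworld [0.734 0.602 0.832]
turn about axis from start -0.001 along rail mm -0.2
```

{"op": "arm_command", "data": {"slide": [[0,0,0],[0,0,0],[0,0,0],[0,0,0],[0,0,0],[0,0,0]], "dr": [[0,0,-0.03],[0,0,-0.06],[0,0,-0.09],[0,0,-0.12],[0,0,-0.15],[0,0,-0.15]], "gripper": [5,5,5,5,5,5]}}

```text
time_s: 7.7
position: [0.5306, -0.1402, 0.0786]
tool_rot: [[0.59, 0.57, 0.572], [0.69, -0.723, 0.009], [0.419, 0.389, -0.82]]
ft_force: [-1.8, 1.7, 1.3]
finger_gap: 0.14
grasp_force: 59.9
```

```bash
python3 -c "
from go import *
st();jf()"
```

```text
t 7.7 p [ 0.5306 -0.1402  0.0786] q [-0.51 -0.28  2.37  0.55  0.58 -0.1 ] F [-1.82  1.72  1.26] M [0.089 0.455 0.307] gap 13.3 gf 59.9
rot err [-0.002  0.001  0.471] off in knob tool frame mm [-0.7  1.4 18. ]
F along rail 1.75 F axial -2.05 M axial -0.196 Mworld [0.089 0.455 0.307]
turn about axis from start -0.471 along rail mm -1.5
```

```bash
cat >> go.py <<'E'
def along(mm):
    R0=np.array(ctrl.sense()["tool_rot"]); print(mm,"mm slide",(R0.T@yj*mm/800).round(4).tolist())
E
python3 -c "
from go import *
along(10);along(1)
f=cams.grab_frame('top');f['extrinsics']=np.array(f['extrinsics'])
c,s=np.cos(jig[2]),np.sin(jig[2])
px=np.array([[287,90],[451,90],[460,90],[400,80],[300,80]])/2.9+130
for z in (.072,.078): print(((onz(f,px,z)-[jig[0],jig[1],0])@np.array([[c,-s,0],[s,c,0],[0,0,1]])).round(4).tolist())
"
```

```text
10 mm slide [0.0085, -0.0091, 0.0]
1 mm slide [0.0009, -0.0009, 0.0]
[[0.019, 0.1529, 0.072], [0.0193, -0.052, 0.072], [0.0193, -0.0632, 0.072], [0.032, 0.0116, 0.072], [0.0318, 0.1368, 0.072]]
[[0.0176, 0.1525, 0.078], [0.0179, -0.0516, 0.078], [0.018, -0.0627, 0.078], [0.0306, 0.0118, 0.078], [0.0304, 0.1365, 0.078]]
```

{"op": "arm_command", "data": {"slide": [[0.0043,-0.0046,0],[0.0128,-0.0137,0],[0.0213,-0.0228,0],[0.0298,-0.0319,0],[0.0383,-0.041,0],[0.0442,-0.0473,0],[0.0442,-0.0473,0]], "dr": [[0,0,0],[0,0,0],[0,0,0],[0,0,0],[0,0,0],[0,0,0],[0,0,0]], "gripper": [5,5,5,5,5,5,5]}}

```text
time_s: 8.45
position: [0.5296, -0.0877, 0.0785]
tool_rot: [[0.59, 0.57, 0.572], [0.69, -0.724, 0.01], [0.419, 0.389, -0.82]]
ft_force: [-5.7, 2.5, 5.0]
finger_gap: 0.142
grasp_force: 59.9
```

```bash
python3 - <<'E'
from go import *
st();jf();along(10)
f=cams.grab_frame("top")
cv2.imwrite("pics/slid.png",cv2.resize(f["frame"][135:215,210:330],(720,480),interpolation=cv2.INTER_CUBIC))
E
```

```text
t 8.45 p [ 0.5296 -0.0877  0.0785] q [-0.39 -0.33  2.4   0.45  0.54  0.09] F [-5.69  2.45  4.96] M [0.159 0.784 0.319] gap 13.5 gf 59.9
rot err [-0.002  0.001  0.471] off in knob tool frame mm [ 13.6 -49.2  18. ]
F along rail 2.53 F axial -7.3 M axial -0.163 Mworld [0.159 0.784 0.319]
turn about axis from start -0.471 along rail mm 51.0
10 mm slide [0.0085, -0.0091, 0.0]
```

View pics/slid.png

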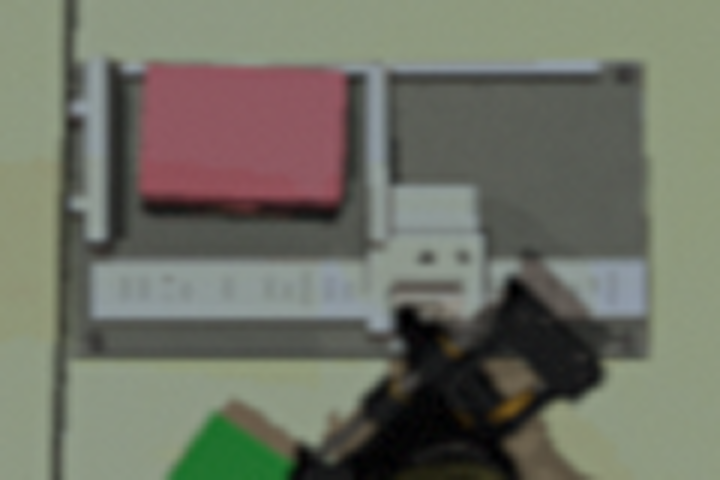

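{"op": "arm_command", "data": {"slide": [[0.0034,-0.0036,0],[0.0068,-0.0073,0],[0.0093,-0.01,0],[0.0119,-0.0127,0],[0.0144,-0.0155,0],[0.017,-0.0182,0],[0.0187,-0.02,0],[0.0187,-0.02,0]], "dr": [[0,0,0],[0,0,0],[0,0,0],[0,0,0],[0,0,0],[0,0,0],[0,0,0],[0,0,0]], "gripper": [5,5,5,5,5,5,5,5]}}

```text
time_s: 9.3
position: [0.5293, -0.0672, 0.0785]
tool_rot: [[0.591, 0.57, 0.572], [0.69, -0.724, 0.008], [0.418, 0.39, -0.821]]
ft_force: [-8.2, -2.2, 5.1]
finger_gap: 0.146
grasp_force: 59.9
```

```bash
python3 -c "
from go import *
st();jf();along(2)"
```

```text
t 9.3 p [ 0.5293 -0.0672  0.0785] q [-0.34 -0.35  2.41  0.4   0.53  0.18] F [-8.23 -2.17  5.09] M [-0.481  1.082 -0.173] gap 13.9 gf 59.9
rot err [-0.001  0.002  0.471] off in knob tool frame mm [ 19.2 -68.9  18. ]
F along rail -2.04 F axial -8.9 M axial -0.125 Mworld [-0.481  1.082 -0.173]
turn about axis from start -0.471 along rail mm 71.5
2 mm slide [0.0017, -0.0018, -0.0]
```

{"op": "arm_command", "data": {"slide": [[0.0008,-0.0018,-0.0004],[0.0018,-0.0027,-0.0004],[0.0027,-0.0036,-0.0004],[0.0035,-0.0045,-0.0004],[0.0043,-0.0055,-0.0004],[0.0052,-0.0064,-0.0004],[0.0052,-0.0064,-0.0004]], "dr": [[0,0,0],[0,0,0],[0,0,0],[0,0,0],[0,0,0],[0,0,0],[0,0,0]], "gripper": [5,5,5,5,5,5,5]}}

```text
time_s: 10.0
position: [0.5291, -0.06, 0.0786]
tool_rot: [[0.59, 0.57, 0.572], [0.69, -0.723, 0.009], [0.419, 0.39, -0.82]]
ft_force: [1.1, -3.5, -1.6]
finger_gap: 0.14
grasp_force: 59.9
```

```bash
python3 -c "
from go import *
st();jf();along(2)"
```

```text
t 10.0 p [ 0.5291 -0.06    0.0786] q [-0.32 -0.35  2.42  0.38  0.52  0.21] F [ 1.12 -3.54 -1.6 ] M [-0.742  0.505 -0.341] gap 13.3 gf 59.9
rot err [-0.001  0.001  0.471] off in knob tool frame mm [ 21.1 -75.8  17.8]
F along rail -3.56 F axial 1.92 M axial -0.14 Mworld [-0.742  0.505 -0.341]
turn about axis from start -0.471 along rail mm 78.7
2 mm slide [0.0017, -0.0018, 0.0]
```

{"op": "arm_command", "data": {"slide": [[0.0008,-0.0009,0],[0.0017,-0.0018,0],[0.0017,-0.0018,0]], "dr": [[0,0,0],[0,0,0],[0,0,0]], "gripper": [5,5,5]}}

```text
time_s: 10.3
position: [0.529, -0.058, 0.0787]
tool_rot: [[0.59, 0.57, 0.572], [0.69, -0.723, 0.009], [0.419, 0.39, -0.82]]
ft_force: [1.3, -3.0, -1.7]
finger_gap: 0.143
grasp_force: 59.9
```

```bash
python3 -c "
from go import *
st();jf()"
```

```text
t 10.3 p [ 0.529  -0.058   0.0787] q [-0.31 -0.35  2.42  0.38  0.52  0.22] F [ 1.35 -2.96 -1.74] M [-0.648  0.406 -0.234] gap 13.6 gf 59.9
rot err [-0.001  0.001  0.471] off in knob tool frame mm [ 21.7 -77.8  17.8]
F along rail -2.98 F axial 2.17 M axial -0.175 Mworld [-0.648  0.406 -0.234]
turn about axis from start -0.471 along rail mm 80.7
```

{"op": "arm_command", "data": {"slide": [[0.0008,-0.0009,0],[0.0013,-0.0014,0],[0.0013,-0.0014,0]], "dr": [[0,0,0],[0,0,0],[0,0,0]], "gripper": [5,5,5]}}

```text
time_s: 10.6
position: [0.5289, -0.0565, 0.0786]
tool_rot: [[0.59, 0.57, 0.572], [0.69, -0.723, 0.009], [0.419, 0.39, -0.82]]
ft_force: [2.4, -3.9, -1.8]
finger_gap: 0.144
grasp_force: 59.9
```

```bash
python3 -c "
from go import *
st();jf()"
```

```text
t 10.6 p [ 0.5289 -0.0565  0.0786] q [-0.31 -0.35  2.42  0.38  0.52  0.22] F [ 2.4  -3.95 -1.76] M [-0.709  0.368 -0.307] gap 13.7 gf 59.9
rot err [-0.001  0.001  0.471] off in knob tool frame mm [ 22.  -79.2  17.8]
F along rail -3.98 F axial 2.78 M axial -0.15 Mworld [-0.709  0.368 -0.307]
turn about axis from start -0.471 along rail mm 82.2
```

Still moving freely; continue in 2 mm steps.

{"op": "arm_command", "data": {"slide": [[0.0008,-0.0009,0],[0.0017,-0.0018,0],[0.0017,-0.0018,0]], "dr": [[0,0,0],[0,0,0],[0,0,0]], "gripper": [5,5,5]}}

```text
time_s: 10.9
position: [0.5289, -0.0545, 0.0786]
tool_rot: [[0.59, 0.57, 0.572], [0.69, -0.723, 0.009], [0.419, 0.39, -0.82]]
ft_force: [2.1, -3.0, -2.3]
finger_gap: 0.146
grasp_force: 59.9
```

```bash
python3 - <<'E'
from go import *
st();jf()
f=cams.grab_frame("top")
cv2.imwrite("pics/slid2.png",cv2.resize(f["frame"][135:215,210:330],(720,480),interpolation=cv2.INTER_CUBIC))
E
```

```text
t 10.9 p [ 0.5289 -0.0545  0.0786] q [-0.3  -0.35  2.42  0.37  0.52  0.23] F [ 2.06 -2.96 -2.25] M [-0.696  0.363 -0.327] gap 13.9 gf 59.9
rot err [-0.001  0.001  0.471] off in knob tool frame mm [ 22.5 -81.1  17.8]
F along rail -2.99 F axial 3.0 M axial -0.127 Mworld [-0.696  0.363 -0.327]
turn about axis from start -0.471 along rail mm 84.2
```

View pics/slid2.png

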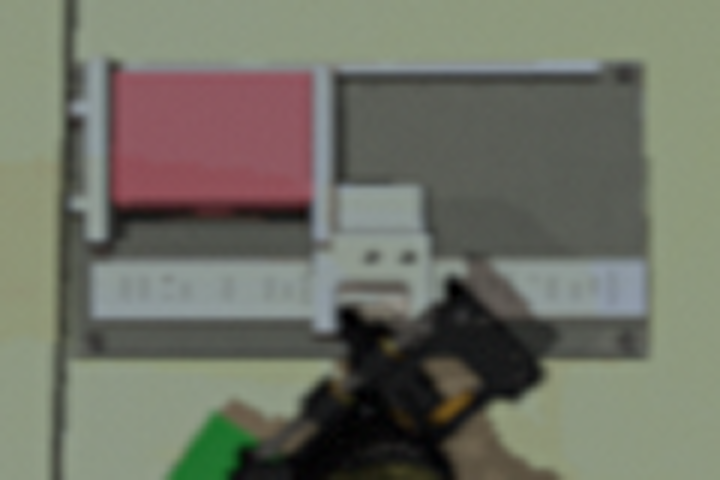

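{"op": "arm_command", "data": {"slide": [[0.0006,-0.0006,0],[0.0013,-0.0014,0],[0.0013,-0.0014,0]], "dr": [[0,0,0],[0,0,0],[0,0,0]], "gripper": [5,5,5]}}

```text
time_s: 11.25
position: [0.5289, -0.053, 0.0786]
tool_rot: [[0.59, 0.57, 0.572], [0.69, -0.723, 0.009], [0.419, 0.39, -0.82]]
ft_force: [3.1, -2.9, -2.0]
finger_gap: 0.146
grasp_force: 59.9
```

```bash
python3 -c "
from go import *
jf()"
```

```text
F along rail -2.94 F axial 3.33 M axial -0.11 Mworld [-0.664  0.36  -0.326]
turn about axis from start -0.471 along rail mm 85.7
```

{"op": "arm_command", "data": {"slide": [[0.0006,-0.0006,0],[0.0013,-0.0014,0],[0.0013,-0.0014,0]], "dr": [[0,0,0],[0,0,0],[0,0,0]], "gripper": [5,5,5]}}

```text
time_s: 11.55
position: [0.5288, -0.0515, 0.0786]
tool_rot: [[0.59, 0.57, 0.572], [0.69, -0.723, 0.009], [0.419, 0.39, -0.82]]
ft_force: [2.6, -2.8, -2.7]
finger_gap: 0.143
grasp_force: 59.9
```

```bash
python3 -c "
from go import *
jf()"
```

```text
F along rail -2.84 F axial 3.64 M axial -0.101 Mworld [-0.683  0.36  -0.35 ]
turn about axis from start -0.471 along rail mm 87.2
```

{"op": "arm_command", "data": {"slide": [[0.0006,-0.0006,0],[0.0013,-0.0014,0],[0.0013,-0.0014,0]], "dr": [[0,0,0],[0,0,0],[0,0,0]], "gripper": [5,5,5]}}

```text
time_s: 11.85
position: [0.5289, -0.0505, 0.0786]
tool_rot: [[0.59, 0.57, 0.572], [0.691, -0.723, 0.008], [0.418, 0.391, -0.82]]
ft_force: [1.6, -5.8, -2.7]
finger_gap: 0.145
grasp_force: 59.9
```

```bash
python3 -c "
from go import *
jf()"
```

```text
F along rail -5.81 F axial 3.06 M axial -0.133 Mworld [-1.127  0.478 -0.62 ]
turn about axis from start -0.472 along rail mm 88.2
```

{"op": "arm_command", "data": {"slide": [[0.0006,-0.0006,0],[0.0013,-0.0014,0],[0.0013,-0.0014,0]], "dr": [[0,0,0],[0,0,0],[0,0,0]], "gripper": [5,5,5]}}

```text
time_s: 12.15
position: [0.5289, -0.0503, 0.0787]
tool_rot: [[0.59, 0.569, 0.573], [0.691, -0.723, 0.005], [0.417, 0.393, -0.82]]
ft_force: [0.3, -13.3, -3.4]
finger_gap: 0.144
grasp_force: 59.9
```

```bash
python3 -c "
from go import *
jf()"
```

```text
F along rail -13.33 F axial 2.88 M axial -0.052 Mworld [-2.09   0.817 -1.392]
turn about axis from start -0.473 along rail mm 88.4
```

{"op": "arm_command", "data": {"slide": [[0,0,0],[0,0,0],[0,0,0],[0,0,0],[0,0,0],[0,0,0]], "dr": [[0,0,0.03],[0,0,0.06],[0,0,0.09],[0,0,0.12],[0,0,0.15],[0,0,0.15]], "gripper": [5,5,5,5,5,5]}}

```text
time_s: 12.75
position: [0.5285, -0.0495, 0.0784]
tool_rot: [[0.785, 0.238, 0.572], [0.286, -0.958, 0.007], [0.549, 0.158, -0.82]]
ft_force: [-3.6, -9.7, -0.8]
finger_gap: 0.146
grasp_force: 59.9
```

```bash
python3 -c "
from go import *
st();jf()"
```

```text
t 12.75 p [ 0.5285 -0.0495  0.0784] q [-0.29 -0.36  2.42  0.35  0.51  0.73] F [-3.59 -9.66 -0.81] M [-1.556  1.059 -1.161] gap 13.9 gf 59.9
rot err [ 0.001  0.003 -0.001] off in knob tool frame mm [ 23.6 -86.   17.8]
F along rail -9.6 F axial -1.45 M axial 0.071 Mworld [-1.556  1.059 -1.161]
turn about axis from start 0.001 along rail mm 89.2
```

{"op": "arm_command", "data": {"slide": [[0,0,0],[0,0,0],[0,0,0]], "dr": [[0,0,0.025],[0,0,0.05],[0,0,0.05]], "gripper": [5,5,5]}}

```text
time_s: 13.05
position: [0.5284, -0.0492, 0.0784]
tool_rot: [[0.813, 0.113, 0.571], [0.133, -0.991, 0.007], [0.567, 0.07, -0.821]]
ft_force: [-2.1, -8.5, 0.4]
finger_gap: 0.148
grasp_force: 59.9
```

```bash
python3 -c "
from go import *
st();jf()"
```

```text
t 13.05 p [ 0.5284 -0.0492  0.0784] q [-0.29 -0.36  2.42  0.35  0.51  0.89] F [-2.13 -8.49  0.43] M [-1.327  1.021 -0.902] gap 14.1 gf 59.9
rot err [ 0.     0.003 -0.158] off in knob tool frame mm [ 23.6 -86.3  17.7]
F along rail -8.46 F axial -1.63 M axial -0.01 Mworld [-1.327  1.021 -0.902]
turn about axis from start 0.158 along rail mm 89.5
```

{"op": "arm_command", "data": {"slide": [[0,0,0],[0,0,0],[0,0,0],[0,0,0]], "dr": [[0,0,0.018],[0,0,0.037],[0,0,0.037],[0,0,0.037]], "gripper": [5,5,5,5]}}

```text
time_s: 13.45
position: [0.5284, -0.049, 0.0784]
tool_rot: [[0.821, 0.019, 0.571], [0.018, -1.0, 0.008], [0.571, 0.004, -0.821]]
ft_force: [-4.2, -7.2, 0.9]
finger_gap: 0.143
grasp_force: 59.9
```

```bash
python3 -c "
from go import *
st();jf();along(-2)"
```

```text
t 13.45 p [ 0.5284 -0.049   0.0784] q [-0.29 -0.36  2.42  0.35  0.52  1.  ] F [-4.17 -7.15  0.92] M [-1.164  1.002 -0.785] gap 13.6 gf 59.9
rot err [ 0.     0.003 -0.273] off in knob tool frame mm [ 23.6 -86.5  17.7]
F along rail -7.09 F axial -3.19 M axial -0.013 Mworld [-1.164  1.002 -0.785]
turn about axis from start 0.273 along rail mm 89.7
-2 mm slide [-0.0, 0.0025, 0.0]
```

{"op": "arm_command", "data": {"slide": [[0,0.001,0],[0,0.002,0],[0,0.003,0],[0,0.003,0]], "dr": [[0,0,0],[0,0,0],[0,0,0],[0,0,0]], "gripper": [5,5,5,5]}}

```text
time_s: 13.85
position: [0.5284, -0.0494, 0.0784]
tool_rot: [[0.821, 0.021, 0.57], [0.017, -1.0, 0.012], [0.571, -0.0, -0.821]]
ft_force: [-3.6, 5.3, 3.4]
finger_gap: 0.145
grasp_force: 59.9
```

```bash
python3 -c "
from go import *
st();jf()"
```

```text
t 13.85 p [ 0.5284 -0.0494  0.0784] q [-0.29 -0.36  2.42  0.36  0.52  0.99] F [-3.6   5.3   3.45] M [0.753 0.65  0.678] gap 13.8 gf 59.9
rot err [-0.004  0.003 -0.274] off in knob tool frame mm [ 23.5 -86.2  17.7]
F along rail 5.36 F axial -4.82 M axial -0.119 Mworld [0.753 0.65  0.678]
turn about axis from start 0.274 along rail mm 89.3
```

{"op": "arm_command", "data": {"slide": [[0,-0.001,0],[0,-0.001,0]], "dr": [[0,0,0.009],[0,0,0.018]], "gripper": [5,5]}}

```text
time_s: 14.05
position: [0.5284, -0.0492, 0.0784]
tool_rot: [[0.821, -0.026, 0.571], [-0.039, -0.999, 0.011], [0.57, -0.031, -0.821]]
ft_force: [-4.6, 3.6, 4.0]
finger_gap: 0.145
grasp_force: 59.9
```

```bash
python3 -c "
from go import *
st();jf()"
```

```text
t 14.05 p [ 0.5284 -0.0492  0.0784] q [-0.29 -0.36  2.42  0.36  0.52  1.05] F [-4.58  3.63  4.  ] M [0.189 0.85  0.63 ] gap 13.8 gf 59.9
rot err [-0.003  0.003 -0.33 ] off in knob tool frame mm [ 23.5 -86.4  17.7]
F along rail 3.7 F axial -5.86 M axial -0.401 Mworld [0.189 0.85  0.63 ]
turn about axis from start 0.33 along rail mm 89.5
```

{"op": "arm_command", "data": {"slide": [[0,0,0],[0,0,0],[0,0,0],[0,0,0],[0,0,-0.02],[0,0,-0.06],[0,0,-0.11],[0,0,-0.15],[0,0,-0.15]], "dr": [[0,0,0],[0,0,0],[0,0,0],[0,0,0],[0,0,0],[0,0,0],[0,0,0],[0,0,0],[0,0,0]], "gripper": [50,50,50,50,50,50,50,50,50]}}

```text
time_s: 14.95
position: [0.4616, -0.0523, 0.1835]
tool_rot: [[0.814, -0.028, 0.581], [-0.038, -0.999, 0.005], [0.58, -0.026, -0.814]]
ft_force: [-0.3, -0.9, 0.2]
finger_gap: 0.526
grasp_force: 0.0
```

```bash
python3 - <<'E'
from go import *
st();jf()
o=[]
for n in("top","side"):
    f=cams.grab_frame(n); y,x=(135,215) if n=="top" else (165,240)
    o.append(cv2.resize(f["frame"][y:y+100,x:x+100],(400,400),interpolation=cv2.INTER_CUBIC))
cv2.imwrite("pics/end.png",np.hstack(o))
E
```

```text
t 14.95 p [ 0.4616 -0.0523  0.1835] q [-0.36 -0.75  2.47  0.28  0.85  1.12] F [-0.32 -0.88  0.2 ] M [-0.002  0.453 -0.018] gap 50.1 gf 0.0
rot err [ 0.005 -0.008 -0.329] off in knob tool frame mm [  28.3  -82.8 -106.7]
F along rail -0.87 F axial -0.35 M axial 0.016 Mworld [-0.002  0.453 -0.018]
turn about axis from start 0.329 along rail mm 87.4
```

View pics/end.png

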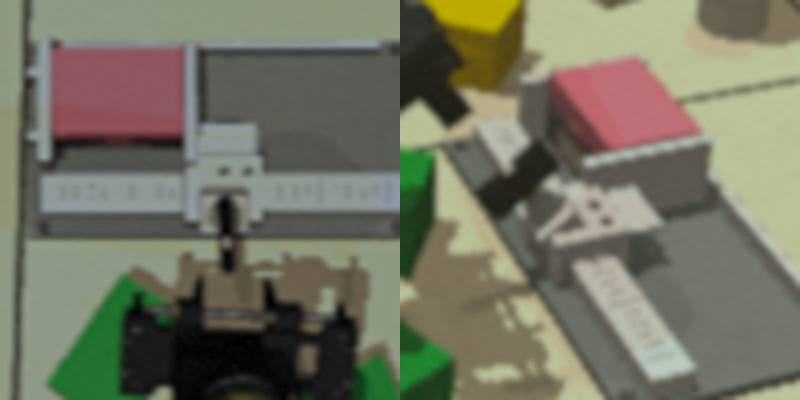

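The box sits flush between the stops (top view x≈52 to 185), the bar stays at its tightened angle, and the gripper is clear. I'm handing the job in.

```bash
python3 -c "
from plant import ctrl
print(ctrl.finish_job())"
```

```text
the job is handed in; nothing more can be done
None
```

I freed the stop, pushed the box home against the fixed end stop, re-tightened the clamp, let go and handed in at about 15 s. The hand-in returned no verdict, and the final pad force of 70–95 N is my estimate from wrist torque.

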